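# Index the fitting table and tighten the union

### The job

Turn the indexing table until the union with the big hexagon nut stands at the fixed pointer and the table has clicked home there. Then tighten that nut: turn it clockwise, taking a fresh grip as needed, until it comes up against its stop. Leave the table in that click, and do not shift or knock over the loose things lying around it.

Things in the scene. Friction and masses are not known exactly. Their poses are not given: they have to be found in the camera images.
- index_base: Grey round base of the indexing table, 296 mm in diameter, screwed to the bench; origin under its centre, its x axis points from the pointer to the table's axis. On it turns an aluminium disc 280 mm in diameter with four brass fittings 95 mm from the axis, 90 degrees apart: the union with the big hexagon nut, a round cap, a hose barb and a plug with a small square head.
- table_axis (a point): Point on the vertical rotation axis of the table, at the top of its disc, 42 mm above the bench. Nothing on the table but the handle and the union rises above 93 mm.
- turntable (a joint): Turn of the table, rad, positive anticlockwise from above; 0 or any multiple of 2 pi: union at the pointer. Turns endlessly both ways. Spring detent every pi/4: left within about 3.5 degrees of a click it pulls itself exactly in; further off it does not. About 5 N at the handle takes it out of a click, 1 N turns it in between.
- handle_grip (a point): On the axis of the table's upright round black handle, 83 mm above the bench: a post 22 mm in diameter, its grip from 60 to 103 mm above the bench, its top at 107 mm, 115 mm from the table's axis. It moves with the table, and may turn between the fingers. No neighbour within 60 mm of its axis.
- work_point (a point): Where the middle of the union nut must come: 95 mm from the table's axis, 83 mm above the bench, straight in from the tip of the fixed pointer, a steel cone on a small post outside the table's rim on the side roughly towards the robot (pointer top 55 mm above the bench).
- nut_mid (a point): Middle of the union's brass hexagon nut: 38 mm across flats, 44 mm across corners, from 68 to 98 mm above the bench, axis vertical; a copper tube 24 mm in diameter rises out of it to 104 mm above the bench. Fingers may reach down to 56 mm above the bench. The point turns with the nut; z is up; x and the directions at 60 and 120 degrees to it are square to the flats.
- union_nut (a joint): Turn of the captive nut relative to the table, rad, positive clockwise from above (tightening), 0 to 2.4; at 2.4 it is tight against its stop. It starts 1.5 to 2.4 rad short of it, needs about 0.15 N m, stays where it is left and does not rise or sink.
- sealant_bottle: Bystander: red sealant bottle with white cap, 58 dia x 115 high, standing (mm). Origin: centre of its underside.
- steel_rule: Bystander: plain metal rule lying flat, 200 x 20 x 4 (mm). Origin: centre of its underside.
- spanner: Bystander: open spanner lying flat, 200 mm long. Origin: underside.
- spare_coupling: Bystander: spare brass coupling standing, 34 dia x 40 high (mm). Origin: centre of its underside.
- paste_jar: Bystander: grey jar with black lid, 60 dia x 60 high, standing (mm). Origin: centre of its underside.
- marker: Bystander: black square marker pen lying flat, 130 x 14 x 14 (mm). Origin: centre of its underside.
- elbow: Bystander: loose brass elbow lying flat, about 53 x 53 x 28 (mm). Origin: centre of its underside.

How it is judged:
By the outcome, as a careful person would: the job done as asked, in the order asked, and still so for the second after the job is handed in, with the robot touching nothing.
It also fails if it takes over 72 s, if anything falls off the work surface, if the arm or the gripper's body presses on something with over 40 N, if the wrist force passes 120 N, or if a joint passes its speed limit or range.

### The arm

A 6-joint arm with a two-finger parallel gripper is mounted at the origin on the work surface. World frame = base frame: x ahead of the robot, y to its left, z up, the work surface at z = 0. Lengths are in m, angles in rad, forces in N, time in s.
With the tool pointing down it reaches from about 0.275 to 0.725 m from the base axis. Payload 15.9 kg.
Tool frame: the origin (TCP) lies on the centre line of the jaws, within the pads' length; the fingertips stand 22 mm ahead of it and the grasp point (between the pads) lies 3 mm ahead of it; z points along the fingers, y is the line along which they close (so a half turn about z gives the same grasp; the last joint's range is limited). The gripper opens to 85 mm and grips with 20 to 120 N. Pads are 22 mm wide; open, the fingers measure 114 mm over their backs; the gripper's body (76 mm by 85 mm) begins 54 mm behind the grasp point. The pads swing forward as they close: fully open they stand 13 mm farther back than shut.
Start: joints at [1.114, 0.213, -0.034, 1.323, 0, 1.571], TCP at [0.221, 0.449, 0.253] pointing down, gripper open.
Joint ranges: [-2.98, 2.98], [-0.74, 1.72], [-1.14, 1.35], [-2.1, 2.04], [-1.57, 1.44], [-3.14, 3.14]. Speed limits (rad/s): [1.89, 1.89, 2.39, 2.57, 3.14, 3.14].

### API

Orientations are given as a unit quaternion [w, x, y, z].
In Python, from cell import arm gives the robot as it stands.
- The arm moves only by the tool servo_tool, never from a script. Its argument "moves" is a list of rows, each a list of 3 entries, a list of its own where there are three numbers: the opening, from 0 (shut) to 1 (fully open), then the shift along the tool's x, y, z scaled (see below), then the turn, a rotation vector about the tool's x, y, z scaled (see below). A call has 1 to 12 rows; each row shifts and turns the commanded pose from where the row before left it, along the tool's axes as they then stand; what a row does not reach is not made up. The controller multiplies each number of a shift by 0.04 m and each number of a turn by 2 pi rad. A row lasts 1/12 s, in which the tool goes at most 41.7 mm and 7.16 degrees, less where a joint would pass 70% of its speed; a pose out of reach is approached as far as the arm can. A call with a number of a shift or a turn outside -1 to 1 is refused whole. A call with a gripper value outside its range is refused whole. The fingers move at their own pace and stop on an object; "squeeze" is the grip in N (left out, the last holds). Time passes only in rows, so rows that do not move let the fingers close. It gives the time, the measured TCP pose, the force, the opening and the grip force at its end, in the units of the state.
- arm.state(): the state, without advancing time (a new reading comes with each control period).
- arm.grab_frame(name): name is "scene" or "top" or "wrist"; returns the picture (384x512x3 uint8, red, green, blue); there is no depth.
- arm.get_calibration(name): a dict with "vfov" (degrees; the focal length in pixels is half the picture's height over the tangent of half this angle, whatever the lens; pixels are square), "cx", "cy" (the principal point, pixels), "origin" and "rotation" of the camera in the world. Camera axes: x right, y down, z forward; pixel columns grow to the right and rows downward; lengths in m; the calibration is good to about 2 mm. A picture is of the moment at which its call begins: read the wrist's pose just before it. get_calibration takes no time and is no camera call; for the wrist camera it gives the pose at the moment of the call.
- arm.finish_job(): hands the job in; it is judged then, once.
The state is a dict: "time": time; "joints": joint angles; "dq": joint speeds; "effort": joint torques, N m; "ee_pos": TCP position; "tool_rot": TCP orientation; "contact_force": force on the tool from outside, world axes, zero at the start; "torque": the same for the moment, N m; "gripper_width": finger opening in m; "gripper_force": force on a finger pad.
Only numpy, scipy, OpenCV 4.12 (cv2) and the standard library are available. Lean on these libraries where they do the work, as an engineer would, in place of code of your own. Each camera call takes 0.05 s, during which the arm holds its last target. There are 200 camera calls.

## Working session

There is one attempt and no reset: what is moved stays moved. The work goes in short steps, Python scripts to look and compute and a tool call to move; the robot and the scene stay as the last step left them, time stands still between calls to the robot, and variables do not carry over. Pictures are saved under pics/ and viewed, at most 10 in all, crops included, and the job is handed in when it is done.

Besides the shell and the picture viewer there is one more tool, called after "Request:" as name([rows], argument=value, ...), one row to a line, values as JSON. servo_tool: Moves the arm, as the interface text tells. Shifts and turns lie within -1 to 1; 1 stands for 0.04 m of shift or 2 pi rad of turn. Its arguments: {"type":"object","properties":{"moves":{"type":"array"},"squeeze":{"type":"number"}},"required":["moves"]}

```bash
mkdir -p pics; python3 - <<'E'
from cell import arm
import cv2,numpy as np
s=arm.state(); print(s)
for n in("scene","top"):
    im=arm.grab_frame(n); cv2.imwrite(f"pics/{n}0.png",cv2.resize(im[:,:,::-1],(768,576),interpolation=cv2.INTER_CUBIC)); print(n,arm.get_calibration(n))
E
```

```text
{'time': 0.0, 'joints': array([ 1.11400462e+00,  2.13345165e-01, -3.50513712e-02,  1.32350316e+00,
        2.72685463e-06,  1.57084322e+00]), 'dq': array([-0.00170896,  0.00112744, -0.00065089,  0.00049127,  0.0004719 ,
        0.0017397 ]), 'effort': array([-3.58863894e-03, -6.86172152e+01,  4.87118161e+01,  1.76847645e-02,
       -2.87075791e-04, -1.65677498e-07]), 'ee_pos': array([0.22039595, 0.44845394, 0.25282471]), 'tool_rot': array([-1.26224906e-04,  2.26438135e-01,  9.74025393e-01, -5.37050483e-04]), 'contact_force': array([ 0.21809439, -0.85927313,  0.02311869]), 'torque': array([ 0.01656312, -0.03930467, -0.04535549]), 'gripper_force': 0.0, 'gripper_width': 0.08547429341232403}
scene {'vfov': 53.72864993239719, 'cx': 261.4686162187823, 'cy': 194.22429345489715, 'origin': array([1.03071301, 0.32565838, 0.63466203]), 'rotation': array([-0.17880781,  0.41528912,  0.82633766, -0.33575109])}
top {'vfov': 48.64436085534051, 'cx': 250.25454733829764, 'cy': 193.6334185276774, 'origin': array([0.51531269, 0.00878516, 1.06790784]), 'rotation': array([-0.03870888,  0.71023915, -0.70264306,  0.01883333])}
```

View pics/top0.png

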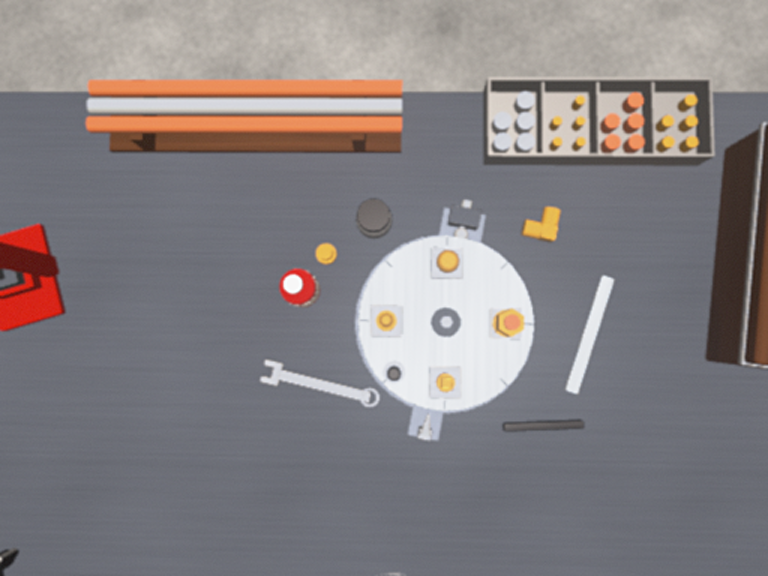

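View pics/scene0.png

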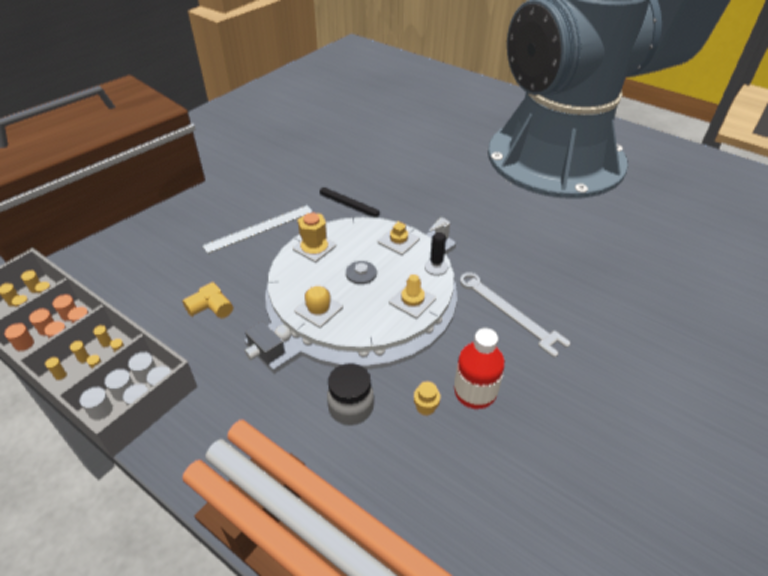

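The top view looks down with +x up and +y left. The union is at px (512,322), the handle at (394,373), the pointer at (425,425) and the axis at about (446,322). The union needs roughly 100° clockwise. Next I'll get metric positions.

```bash
cat > h.py <<'E'
from cell import arm
import cv2,numpy as np
from scipy.spatial.transform import Rotation as R
def ray(c,uv):
    f=192/np.tan(np.radians(c["vfov"]/2)); uv=np.atleast_2d(uv).astype(float)
    d=np.c_[(uv[:,0]-c["cx"])/f,(uv[:,1]-c["cy"])/f,np.ones(len(uv))]
    q=c["rotation"]; return R.from_quat(np.r_[q[1:],q[0]]).apply(d)
def plane(c,uv,z):
    d=ray(c,uv); return (c["origin"]+d*((z-c["origin"][2])/d[:,2])[:,None])[:,:2]
def proj(c,p):
    f=192/np.tan(np.radians(c["vfov"]/2)); q=c["rotation"]
    v=R.from_quat(np.r_[q[1:],q[0]]).inv().apply(np.atleast_2d(p)-c["origin"])
    return v[:,:2]/v[:,2:]*f+[c["cx"],c["cy"]]
E
cat > m.py <<'E'
from h import *
im=arm.grab_frame("top"); c=arm.get_calibration("top"); hsv=cv2.cvtColor(im,cv2.COLOR_RGB2HSV)
X0,Y0=225,145
crop=im[Y0:Y0+155,X0:X0+145]; cv2.imwrite("pics/crop0.png",cv2.resize(crop[:,:,::-1],None,fx=3.8,fy=3.8,interpolation=cv2.INTER_CUBIC))
m=((hsv[:,:,2]>205)&(hsv[:,:,1]<45)).astype(np.uint8)
n,l,st,ce=cv2.connectedComponentsWithStats(m); k=1+np.argmax(st[1:,4])
ct=max(cv2.findContours((l==k).astype(np.uint8),0,cv2.CHAIN_APPROX_NONE)[0],key=len)[:,0]
P=plane(c,ct,.042)
from scipy.optimize import least_squares
r=least_squares(lambda q:np.hypot(*(P-q[:2]).T)-q[2],[*P.mean(0),.14],loss="soft_l1",f_scale=.001); print("disc",r.x)
A=r.x[:2]
def blobs(m,z,name,amin=8):
    n,l,st,ce=cv2.connectedComponentsWithStats(m.astype(np.uint8))
    for i in range(1,n):
        p=plane(c,ce[i],z)[0]
        if st[i,4]>=amin and np.hypot(*(p-A))<.2: d=p-A; print(name,st[i],ce[i].round(1),p.round(4),"r",np.hypot(*d).round(4),"ang",np.degrees(np.arctan2(d[1],d[0])).round(2))
blobs((hsv[:,:,2]<70),.107,"dark")
blobs((hsv[:,:,0]<24)&(hsv[:,:,1]>110),.08,"brass")
blobs((hsv[:,:,0]<11)&(hsv[:,:,1]>90)&(hsv[:,:,2]>150),.104,"copper")
E
python3 m.py
```

```text
disc [ 0.54835452 -0.07266301  0.14144046]
brass [292 167  13  14 144] [298.1 173.6] [ 0.6437 -0.0743] r 0.0954 ang -0.97
brass [329 206  20  18 268] [338.8 214.8] [ 0.5487 -0.1684] r 0.0957 ang -89.77
brass [251 208  13  12 125] [257.  213.5] [0.5497 0.0208] r 0.0934 ang 89.17
brass [291 249  12  12  96] [296.6 254.7] [ 0.4559 -0.0713] r 0.0925 ang 179.18
copper [337 211   9   8  63] [340.8 214.6] [ 0.5485 -0.1685] r 0.0958 ang -89.94
```

View pics/crop0.png

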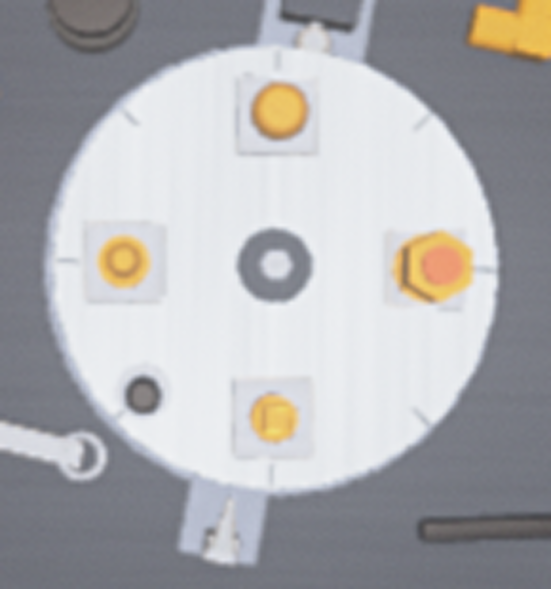

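```bash
python3 - <<'E'
from h import *
c=arm.get_calibration("top"); A=np.array([.5484,-.0727])
for n,u,z in [("hub",(274.5,265),.046),("tip",(231,497),.05),("post",(221,550),.05),("det",(313,38),.04),("det2",(319,10),.04),("handle",(143,394),.107),("tube",(441,266),.104),("padL",(184,551),.005),("padR",(256,565),.005)]:
    uv=np.array(u)/3.8+[225,145]-.37; p=plane(c,uv,z)[0]; d=p-A
    print(n,p.round(4),np.hypot(*d).round(4),np.degrees(np.arctan2(d[1],d[0])).round(2))
s=arm.get_calibration("scene")
for n,p in [("axis",[*A,.042]),("tube",[.5485,-.1685,.104])]: print(n,proj(s,p)*1.5)
E
```

```text
hub [ 0.5497 -0.0744] 0.0021 -50.86
tip [ 0.4052 -0.0475] 0.1454 170.02
post [ 0.3726 -0.0415] 0.1785 169.92
det [ 0.6958 -0.099 ] 0.1497 -10.14
det2 [ 0.714  -0.1029] 0.1683 -10.33
handle [0.4707 0.0079] 0.1119 133.97
tube [ 0.5483 -0.1682] 0.0955 -90.07
padL [ 0.3653 -0.0198] 0.1906 163.87
padR [ 0.3571 -0.0663] 0.1914 178.09
axis [[361.79648191 273.23712899]]
tube [[310.87934229 216.78799744]]
```

Request:
servo_tool([
  [1,[-0.4,-0.27,0],[0,0,0]],
  [1,[-0.72,-0.49,0],[0,0,0]],
  [1,[-0.72,-0.49,0],[0,0,0]],
  [1,[-0.72,-0.49,0],[0,0,0]],
  [1,[-0.72,-0.49,0],[0,0,0]],
  [1,[-0.72,-0.49,0],[0,0,0]],
  [1,[-0.72,-0.49,0],[0,0,0]],
  [1,[-0.72,-0.49,0],[0,0,0]],
  [1,[-0.72,-0.49,0],[0,0,0]],
  [1,[-0.72,-0.49,0],[0,0,0]],
  [1,[-0.72,-0.49,0],[0,0,0]],
  [1,[-0.72,-0.49,0],[0,0,0]],
], squeeze=60)

```text
time: 1.15
ee_pos: [0.4197, 0.097, 0.2533]
tool_rot: [-0.0, 0.226, 0.974, 0.0]
contact_force: [0.9, 0.4, -0.4]
gripper_width: 0.0854
gripper_force: 0.0
```

```bash
cat > plan.py <<'E'
# usage: plan.py x y z heading_of_tool_y_deg -> remaining shift (tool axes, units) and turn about tool z (units)
from h import *
import sys
x,y,z,h=map(float,sys.argv[1:5]); s=arm.state(); q=s["tool_rot"]; T=R.from_quat(np.r_[q[1:],q[0]])
Y=T.as_matrix()[:,1]; hd=np.degrees(np.arctan2(Y[1],Y[0])); e=((hd-h)+180)%360-180
print("t",s["time"],"pos",s["ee_pos"].round(4),"heading",hd.round(2),"j",s["joints"].round(2),"F",s["contact_force"].round(1),"w",s["gripper_width"],"gf",s["gripper_force"])
print("tilt",T.as_matrix()[:,2].round(4),"shift units",(T.inv().apply(np.array([x,y,z])-s["ee_pos"])/.04).round(3),"turn deg",e.round(2),"units",(e/360).round(4))
E
python3 plan.py .4692 .0096 .084 44
```

```text
t 1.15 pos [0.4197 0.097  0.2533] heading 63.82 j [ 0.23  0.07 -0.2   1.3   0.    0.68] F [ 0.9  0.4 -0.4] w 0.08536475341403667 gf 0.0
tilt [-0.e+00  1.e-04 -1.e+00] shift units [-2.074 -1.416  4.232] turn deg 19.82 units 0.0551
```

Request:
servo_tool([
  [1,[-0.52,-0.355,0],[0,0,0]],
  [1,[-0.52,-0.355,0],[0,0,0]],
  [1,[-0.52,-0.355,0],[0,0,0]],
  [1,[-0.515,-0.35,0],[0,0,0]],
  [1,[0,0,0.5],[0,0,0.0184]],
  [1,[0,0,0.6],[0,0,0.0184]],
  [1,[0,0,0.6],[0,0,0.0184]],
  [1,[0,0,0],[0,0,0]],
])

```text
time: 1.82
ee_pos: [0.4667, 0.0111, 0.1815]
tool_rot: [-0.003, 0.394, 0.919, -0.001]
contact_force: [-1.0, -0.2, -0.9]
gripper_width: 0.0856
gripper_force: 0.0
```

```bash
python3 plan.py .4692 .0096 .084 44; python3 - <<'E'
from h import *
c=arm.get_calibration("wrist"); im=arm.grab_frame("wrist"); cv2.imwrite("pics/w1.png",im[:,:,::-1])
print(c); print(proj(c,[[.4692,.0096,.107]]))
E
```

```text
t 1.8167 pos [0.4667 0.0111 0.1815] heading 43.59 j [ 0.02  0.18 -0.26  1.14  0.    0.83] F [-1.  -0.2 -0.9] w 0.08560640728610439 gf 0.0
tilt [-5.9e-03 -1.0e-04 -1.0e+00] shift units [-0.08   0.03   2.436] turn deg -0.41 units -0.0011
{'vfov': 67.3436716649047, 'cx': 255.90880009097788, 'cy': 191.2603290921482, 'origin': array([0.42265909, 0.05899176, 0.30188521]), 'rotation': array([0.11952206, 0.92090344, 0.36820786, 0.04554459])}
[[256.60926191 213.96299675]]
```

View pics/w1.png

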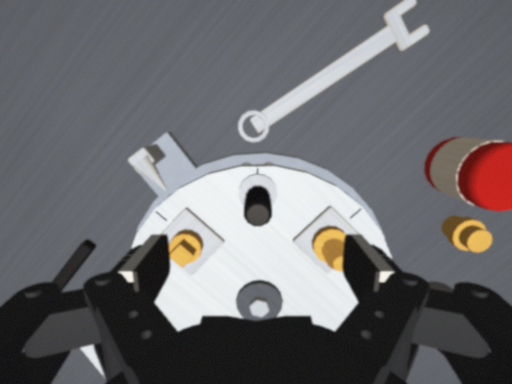

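The wrist view shows the handle top at px (258,212), against a predicted (257,214), so I'll descend and grip.

Request:
servo_tool([
  [1,[-0.02,0.01,0.4],[0,0,0]],
  [1,[-0.02,0.01,0.6],[0,0,0]],
  [1,[-0.02,0.01,0.6],[0,0,0]],
  [1,[-0.02,0,0.5],[0,0,0]],
  [1,[0,0,0.33],[0,0,0]],
  [0,[0,0,0],[0,0,0]],
  [0,[0,0,0],[0,0,0]],
  [0,[0,0,0],[0,0,0]],
  [0,[0,0,0],[0,0,0]],
  [0,[0,0,0],[0,0,0]],
  [0,[0,0,0],[0,0,0]],
  [0,[0,0,0],[0,0,0]],
])

```text
time: 2.87
ee_pos: [0.4722, 0.0096, 0.0893]
tool_rot: [0.001, 0.391, 0.92, -0.0]
contact_force: [-5.6, -3.1, 13.2]
gripper_width: 0.0207
gripper_force: 58.4
```

```bash
python3 plan.py .4692 .0096 .084 44
```

```text
t 2.8667 pos [0.4722 0.0096 0.0893] heading 43.97 j [ 0.02  0.25 -0.41  0.9  -0.    0.82] F [-5.6 -3.1 13.2] w 0.02066143619677562 gf 58.42965581919998
tilt [ 1.1e-03 -7.0e-04 -1.0e+00] shift units [ 0.053 -0.054  0.132] turn deg -0.03 units -0.0001
```

Request:
servo_tool([
  [0,[-0.002,0.1,0],[0,0,0.00556]],
  [0,[-0.004,0.15,0],[0,0,0.00833]],
  [0,[-0.007,0.2,0],[0,0,0.0111]],
  [0,[-0.007,0.2,0],[0,0,0.0111]],
  [0,[-0.007,0.2,0],[0,0,0.0111]],
  [0,[-0.007,0.2,0],[0,0,0.0111]],
  [0,[-0.007,0.2,0],[0,0,0.0111]],
  [0,[-0.007,0.2,0],[0,0,0.0111]],
  [0,[-0.007,0.2,0],[0,0,0.0111]],
  [0,[-0.007,0.2,0],[0,0,0.0111]],
  [0,[-0.007,0.2,0],[0,0,0.0111]],
  [0,[-0.007,0.2,0],[0,0,0.0111]],
])

```text
time: 3.87
ee_pos: [0.5541, 0.0408, 0.0893]
tool_rot: [0.001, 0.715, 0.7, -0.001]
contact_force: [-11.8, -12.8, 22.7]
gripper_width: 0.0206
gripper_force: 60.7
```

```bash
python3 plan.py .6443 -.0089 .089 -56
```

```text
t 3.8667 pos [0.5541 0.0408 0.0893] heading -1.23 j [ 0.07  0.41 -0.19  0.97 -0.    1.67] F [-11.8 -12.8  22.7] w 0.020628004855474124 gf 60.66038649296388
tilt [ 7.0e-04 -2.7e-03 -1.0e+00] shift units [-1.193  2.281  0.012] turn deg 54.77 units 0.1522
```

Request:
servo_tool([
  [0,[-0.007,0.2,0],[0,0,0.0111]],
  [0,[-0.007,0.2,0],[0,0,0.0111]],
  [0,[-0.007,0.2,0],[0,0,0.0111]],
  [0,[-0.007,0.2,0],[0,0,0.0111]],
  [0,[-0.007,0.2,0],[0,0,0.0111]],
  [0,[-0.007,0.2,0],[0,0,0.0111]],
  [0,[-0.007,0.2,0],[0,0,0.0111]],
  [0,[-0.007,0.2,0],[0,0,0.0111]],
  [0,[-0.007,0.2,0],[0,0,0.0111]],
  [0,[-0.007,0.2,0],[0,0,0.0111]],
  [0,[-0.007,0.2,0],[0,0,0.0111]],
  [0,[-0.006,0.18,0],[0,0,0.01]],
])

```text
time: 4.87
ee_pos: [0.6365, 0.0019, 0.0893]
tool_rot: [0.0, 0.936, 0.352, -0.001]
contact_force: [-18.6, -7.6, 19.9]
gripper_width: 0.0203
gripper_force: 60.4
```

```bash
python3 plan.py .6443 -.0089 .089 -56; python3 - <<'E'
from h import *
c=arm.get_calibration("top");im=arm.grab_frame("top"); cv2.imwrite("pics/t2.png",cv2.resize(im[145:300,225:370,::-1],None,fx=3.8,fy=3.8,interpolation=cv2.INTER_CUBIC))
hsv=cv2.cvtColor(im,cv2.COLOR_RGB2HSV)
n,l,st,ce=cv2.connectedComponentsWithStats(((hsv[:,:,0]<11)&(hsv[:,:,1]>90)&(hsv[:,:,2]>150)).astype(np.uint8))
A=np.array([.549,-.0732])
for i in range(1,n):
    p=plane(c,ce[i],.104)[0]; d=p-A
    if st[i,4]>20 and np.hypot(*d)<.15: print(st[i],p.round(4),np.hypot(*d).round(4),np.degrees(np.arctan2(d[1],d[0])))
E
```

```text
t 4.8667 pos [0.6365 0.0019 0.0893] heading -48.78 j [ 0.    0.57  0.07  1.07 -0.    2.43] F [-18.6  -7.6  19.9] w 0.0202799703270056 gf 60.40549342520535
tilt [-0.0022 -0.0016 -1.    ] shift units [-0.031  0.331  0.007] turn deg 7.22 units 0.0201
```

View pics/t2.png

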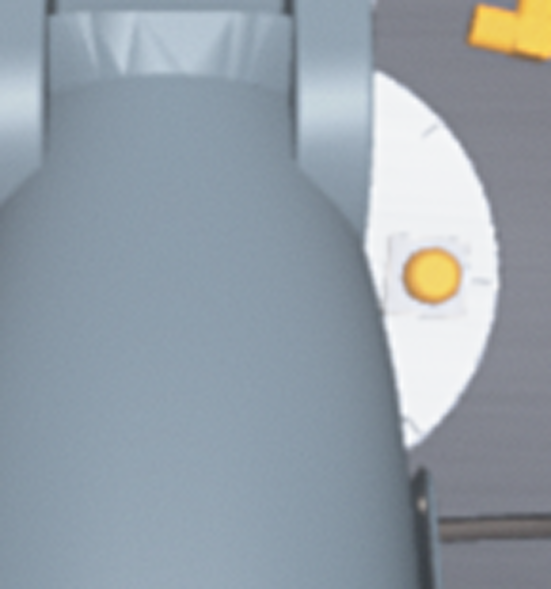

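Request:
servo_tool([
  [0,[-0.02,0.13,0],[0,0,0.007]],
  [0,[-0.02,0.13,0],[0,0,0.007]],
  [0,[-0.005,0.11,0],[0,0,0.0066]],
  [0,[0,0,0],[0,0,0]],
  [0,[0,0,0],[0,0,0]],
])

```text
time: 5.33
ee_pos: [0.6457, -0.0103, 0.0893]
tool_rot: [0.001, 0.956, 0.292, 0.0]
contact_force: [-5.1, -5.7, 8.9]
gripper_width: 0.0202
gripper_force: 59.7
```

```bash
python3 plan.py .6443 -.0089 .089 -56; python3 - <<'E'
from h import *
p=arm.state()["ee_pos"]; print(np.degrees(np.arctan2(p[1]+.0732,p[0]-.549)))
c=arm.get_calibration("top");im=arm.grab_frame("top")
hsv=cv2.cvtColor(im,cv2.COLOR_RGB2HSV)
n,l,st,ce=cv2.connectedComponentsWithStats(((hsv[:,:,0]<24)&(hsv[:,:,1]>110)).astype(np.uint8))
A=np.array([.549,-.0732])
for i in range(1,n):
    p=plane(c,ce[i],.08)[0]; d=p-A
    if st[i,4]>20 and np.hypot(*d)<.15: print(st[i],p.round(4),np.hypot(*d).round(4),np.degrees(np.arctan2(d[1],d[0])))
E
```

```text
t 5.3333 pos [ 0.6457 -0.0103  0.0893] heading -56.01 j [-0.02  0.58  0.09  1.08 -0.    2.53] F [-5.1 -5.7  8.9] w 0.020156602434650485 gf 59.712639916688204
tilt [ 6.0e-04 -1.2e-03 -1.0e+00] shift units [-0.009 -0.049  0.008] turn deg -0.01 units -0.0
33.03362416307819
[334 216  11  14  76] [ 0.5315 -0.1681] 0.0965 -100.46314312037087
```

Request:
servo_tool([
  [1,[0,0,0],[0,0,0]],
  [1,[0,0,0],[0,0,0]],
  [1,[0,0,0],[0,0,0]],
  [1,[0,0,0],[0,0,0]],
  [1,[0,0,0],[0,0,0]],
  [1,[0,0,-0.3],[0,0,0]],
  [1,[0,0,-0.6],[0,0,0]],
  [1,[0,0,-0.8],[0,0,0]],
  [1,[0,0,-0.8],[0,0,0]],
  [1,[0,0,-0.6],[0,0,0]],
  [1,[0,0,-0.4],[0,0,0]],
])

```text
time: 6.3
ee_pos: [0.6462, -0.0094, 0.2312]
tool_rot: [0.0, 0.956, 0.293, 0.001]
contact_force: [0.1, 0.1, -0.7]
gripper_width: 0.0853
gripper_force: 0.0
```

```bash
python3 plan.py .4 -.0567 .25 73
```

```text
t 6.3 pos [ 0.6462 -0.0094  0.2312] heading -55.97 j [-0.01  0.53  0.37  1.41  0.    2.53] F [ 0.1  0.1 -0.7] w 0.08531164175873714 gf 0.0
tilt [ 3.1e-03  1.0e-04 -1.0e+00] shift units [-5.762 -2.463 -0.489] turn deg -128.97 units -0.3582
```

Request:
servo_tool([
  [1,[-0.5,-0.18,0],[0,0,0]],
  [1,[-0.9,-0.32,0],[0,0,0]],
  [1,[-0.9,-0.32,0],[0,0,0]],
  [1,[-0.9,-0.32,0],[0,0,0]],
  [1,[-0.9,-0.32,0],[0,0,0]],
  [1,[-0.51,-0.2,0],[0,0,0]],
  [1,[0,0,0],[0,0,-0.0198]],
  [1,[0,0,0],[0,0,-0.0198]],
  [1,[0,0,0],[0,0,-0.0198]],
  [1,[0,0,0],[0,0,-0.0198]],
  [1,[0,0,0],[0,0,-0.0198]],
  [1,[0,0,0],[0,0,-0.0198]],
])

```text
time: 7.3
ee_pos: [0.4556, -0.0576, 0.2282]
tool_rot: [0.0, 0.782, 0.624, 0.0]
contact_force: [0.3, -0.6, -0.4]
gripper_width: 0.0853
gripper_force: 0.0
```

Request:
servo_tool([
  [1,[0,0,0],[0,0,-0.0198]],
  [1,[0,0,0],[0,0,-0.0198]],
  [1,[0,0,0],[0,0,-0.0198]],
  [1,[0,0,0],[0,0,-0.0198]],
  [1,[0,0,0],[0,0,-0.0198]],
  [1,[0,0,0],[0,0,-0.0198]],
  [1,[0,0,0],[0,0,-0.0198]],
  [1,[0,0,0],[0,0,-0.0198]],
  [1,[0,0,0],[0,0,-0.0198]],
  [1,[0,0,0],[0,0,-0.0198]],
  [1,[0,0,0],[0,0,-0.0198]],
  [1,[0,0,0],[0,0,-0.0198]],
])

```text
time: 8.3
ee_pos: [0.4556, -0.0576, 0.2282]
tool_rot: [0.0, 0.151, 0.989, 0.0]
contact_force: [0.1, 0.1, 0.1]
gripper_width: 0.0853
gripper_force: 0.0
```

```bash
python3 plan.py .4554 -.0567 .084 73; python3 - <<'E'
from h import *
c=arm.get_calibration("wrist"); im=arm.grab_frame("wrist")
np.save("w3.npy",im); import pickle; pickle.dump(c,open("w3.pkl","wb"))
cv2.imwrite("pics/w3.png",cv2.resize(im[:,:,::-1],(768,576),interpolation=cv2.INTER_CUBIC))
print(1.5*proj(c,[[.4554,-.0567,.104],[.4554,-.0567,.098],[.549,-.0732,.046]]))
E
```

```text
t 8.3 pos [ 0.4556 -0.0576  0.2282] heading 72.69 j [-0.13  0.14 -0.19  1.24  0.    0.18] F [0.1 0.1 0.1] w 0.08525469351383394 gf 0.0
tilt [ 2.e-04  0.e+00 -1.e+00] shift units [0.013 0.019 3.605] turn deg -0.31 units -0.0009
[[383.77610989 286.105746  ]
 [383.77385994 283.53706436]
 [399.54941732 385.08263869]]
```

View pics/w3.png

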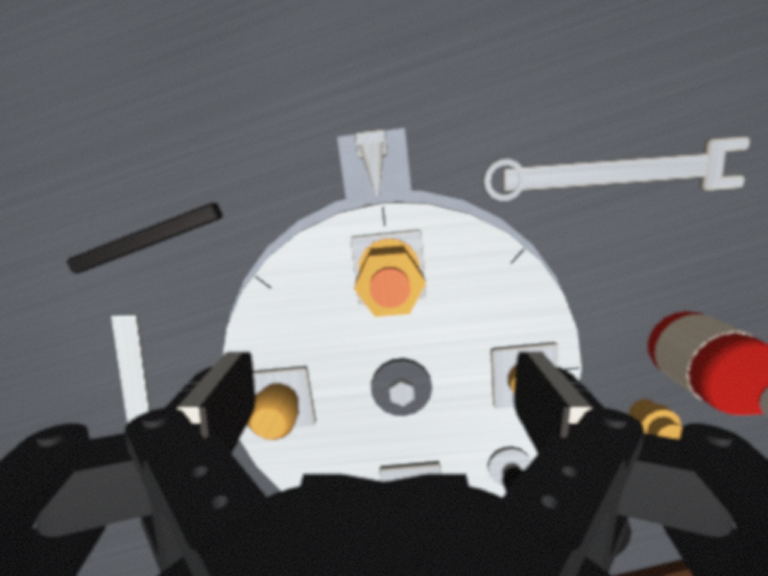

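```bash
cat > ang.py <<'E'
from h import *
import pickle
c=pickle.load(open("w3.pkl","rb")); im=np.load("w3.npy")
P={}
for n,u,z in [("hub",(401.5,393),.046),("tip0",(377.5,195),.05),("post",(371,150),.05),("mark",(384,216),.042),("tube",(390,288),.104),("capL",(274,409),.078),("markR",(517,256),.042),("markL",(264,283),.042)]:
    P[n]=plane(c,(np.array(u)+.5)/1.5-.5,z)[0]
rim=plane(c,np.array([[405,203],[455,219],[540,290],[570,345],[300,240],[250,290],[228,340]])/1.5,.042)
A=cv2.minEnclosingCircle(rim.astype(np.float32)); print("rim",A)
from scipy.optimize import least_squares
A=least_squares(lambda q:np.hypot(*(rim-q).T)-.14,P["hub"]).x; print("A",A)
for n,p in P.items():
    d=p-A; e=p-[.549,-.0732]; print(n,p.round(4),np.hypot(*d).round(4),np.degrees(np.arctan2(d[1],d[0])).round(2),np.degrees(np.arctan2(e[1],e[0])).round(2))
# hexagon: top face outline at z .098
hsv=cv2.cvtColor(im,cv2.COLOR_RGB2HSV); t=P["tube"]
m=((hsv[:,:,0]<26)&(hsv[:,:,1]>110)&(hsv[:,:,2]>205)).astype(np.uint8); 
n,l,st,ce=cv2.connectedComponentsWithStats(m); k=l[int(288/1.5),int(375/1.5)] or l[192,270]
print(st[k],ce[k]); cv2.imwrite("pics/nut.png",cv2.resize(im[145:225,220:300,::-1],None,fx=7,fy=7,interpolation=cv2.INTER_CUBIC))
E
python3 ang.py
```

```text
rim ((0.5168928503990173, -0.06354474276304245), 0.1300109177827835)
A [ 0.55691557 -0.07768246]
hub [ 0.5557 -0.0738] 0.004 108.13 -5.45
tip0 [ 0.4068 -0.0461] 0.1534 168.13 169.22
post [ 0.3778 -0.0414] 0.1827 168.56 169.49
mark [ 0.4223 -0.0464] 0.1382 166.9 168.04
tube [ 0.4574 -0.0537] 0.1024 166.43 167.96
capL [ 0.5238 -0.1587] 0.0876 -112.26 -106.45
markR [0.4781 0.0365] 0.1388 124.63 122.89
markL [ 0.4425 -0.1446] 0.1326 -149.68 -146.16
[ 237  170   46   40 1325] [259.48830189 189.84226415]
```

View pics/nut.png

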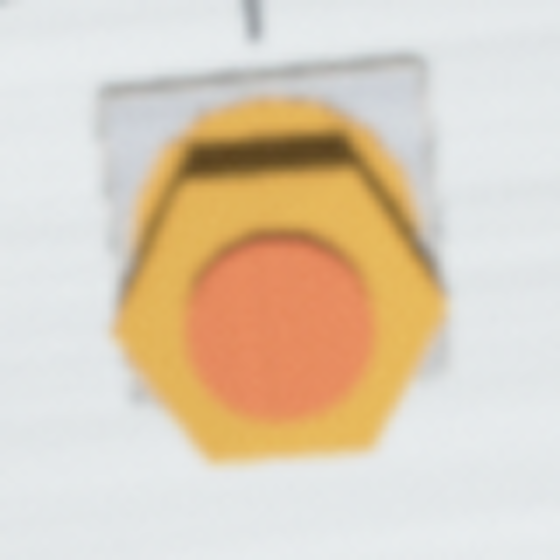

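The wrist view shows the union at px (390,288), with its mark about 1° off the pointer tip. I'll move the arm aside and confirm the click with the top camera before tightening.

Request:
servo_tool([
  [1,[0,0.5,-0.3],[0,0,0]],
  [1,[0,0.9,0],[0,0,0]],
  [1,[0,0.9,0],[0,0,0]],
  [1,[0,0.9,0],[0,0,0]],
  [1,[0,0.9,0],[0,0,0]],
  [1,[0,0.9,0],[0,0,0]],
  [1,[0,0.9,0],[0,0,0]],
  [1,[0,0.5,0],[0,0,0]],
])

```text
time: 9.02
ee_pos: [0.5338, 0.1897, 0.2398]
tool_rot: [-0.0, 0.154, 0.988, 0.0]
contact_force: [0.6, 0.1, 0.2]
gripper_width: 0.0857
gripper_force: 0.0
```

```bash
sed -i 's/crop0/crop1/' m.py; python3 m.py
```

```text
disc [ 0.54852009 -0.07273573  0.14134842]
brass [299 169  13  13 130] [305.  175.3] [ 0.6399 -0.0902] r 0.0931 ang -10.82
brass [253 201  11  11  94] [257.9 206. ] [0.5671 0.0188] r 0.0934 ang 78.51
brass [331 216  14  14 151] [337.6 222.4] [ 0.5311 -0.1655] r 0.0944 ang -100.61
brass [281 246  18  18 241] [289.4 254.1] [ 0.457  -0.0548] r 0.0932 ang 168.93
copper [287 251   8   9  61] [290.4 255. ] [ 0.4566 -0.0555] r 0.0935 ang 169.4
```

View pics/crop1.png

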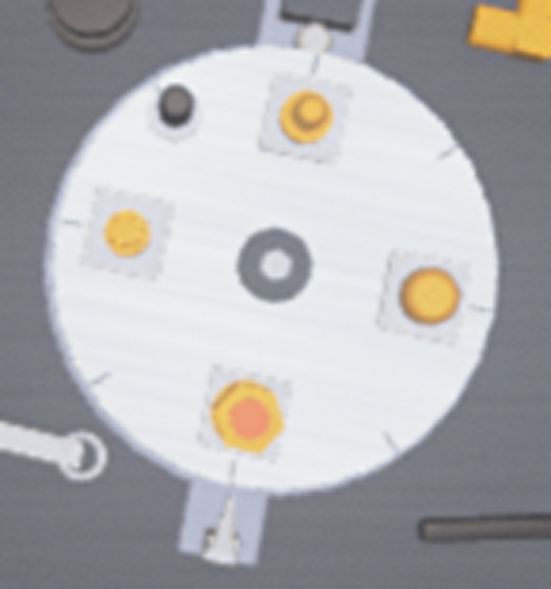

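```bash
python3 - <<'E'
from h import *
import pickle
c=pickle.load(open("w3.pkl","rb"))
u=np.array([(185,178),(355,163),(445,305),(370,450),(210,460),(115,330)])
p=plane(c,(u+.5)/7-.5+[220,145],.098); m=p.mean(0); print(m,np.hypot(*(p-m).T)*1e3)
a=np.degrees(np.arctan2(*(p-m).T[::-1])); print(a.round(1)); z=np.exp(6j*np.radians(a)).mean(); k=np.degrees(np.angle(z))/6; print("corner",k,abs(z),"normals",(k+30)%60)
E
python3 plan.py .4556 -.0565 .2 75
```

```text
[ 0.45702258 -0.05370716] [21.63059704 21.98724263 21.17832508 21.58424166 21.4576004  21.27210984]
[-163.6  137.4   76.6   15.8  -42.4 -102.4]
corner 16.92163852853165 0.9974926115552002 normals 46.921638528531645
t 9.0667 pos [0.5342 0.1914 0.2394] heading 72.32 j [0.34 0.36 0.12 1.34 0.   0.65] F [-2.3  2.4 -2.2] w 0.08521429861689829 gf 0.0
tilt [-3.0e-04  1.2e-03 -1.0e+00] shift units [-0.011 -6.502  0.979] turn deg -2.68 units -0.0075
```

The top view shows the union's mark in line with the pointer tip, px (234,467) to (231,497), so the table is clicked in. The nut's flat normals lie at 46.9° + 60k, and I'll grip at heading 106.9°.

Request:
servo_tool([
  [1,[0,-0.5,0],[0,0,0]],
  [1,[0,-0.9,0],[0,0,0]],
  [1,[0,-0.9,0],[0,0,0]],
  [1,[0,-0.9,0],[0,0,0]],
  [1,[0,-0.9,0],[0,0,0]],
  [1,[0,-0.9,0],[0,0,0]],
  [1,[0,-0.9,0],[0,0,0]],
  [1,[0,-0.6,0],[0,0,-0.0192]],
  [1,[0,0,0.2],[0,0,-0.0192]],
  [1,[0,0,0.4],[0,0,-0.0192]],
  [1,[0,0,0.3],[0,0,-0.0192]],
  [1,[0,0,0],[0,0,-0.0192]],
])

```text
time: 10.07
ee_pos: [0.4533, -0.0616, 0.2021]
tool_rot: [-0.001, -0.148, 0.989, 0.0]
contact_force: [0.5, 0.2, 0.3]
gripper_width: 0.0853
gripper_force: 0.0
```

```bash
python3 plan.py .4558 -.0560 .084 106.9
```

```text
t 10.0667 pos [ 0.4533 -0.0616  0.2021] heading 107.01 j [-0.14  0.14 -0.25  1.18  0.   -0.43] F [0.5 0.2 0.3] w 0.08534854211583112 gf 0.0
tilt [-2.6e-03  4.0e-04 -1.0e+00] shift units [-0.108  0.112  2.953] turn deg 0.11 units 0.0003
```

Request:
servo_tool([
  [1,[-0.05,0.06,0.3],[0,0,0]],
  [1,[-0.05,0.05,0.5],[0,0,0]],
  [1,[0,0,0.6],[0,0,0]],
  [1,[0,0,0.6],[0,0,0]],
  [1,[0,0,0.5],[0,0,0]],
  [1,[0,0,0.35],[0,0,0]],
  [1,[0,0,0.08],[0,0,0]],
  [1,[0,0,0],[0,0,0]],
])

```text
time: 10.73
ee_pos: [0.4564, -0.056, 0.0864]
tool_rot: [-0.001, -0.146, 0.989, 0.0]
contact_force: [0.2, -0.3, 0.3]
gripper_width: 0.0856
gripper_force: 0.0
```

```bash
python3 plan.py .4558 -.0560 .084 106.9
```

```text
t 10.7333 pos [ 0.4564 -0.056   0.0864] heading 106.78 j [-0.12  0.24 -0.45  0.89  0.   -0.41] F [ 0.2 -0.3  0.3] w 0.08561943306570792 gf 0.0
tilt [-1.5e-03  2.0e-04 -1.0e+00] shift units [0.014 0.005 0.061] turn deg -0.12 units -0.0003
```

Request:
servo_tool([
  [0,[0,0,0],[0,0,0]],
  [0,[0,0,0],[0,0,0]],
  [0,[0,0,0],[0,0,0]],
  [0,[0,0,0],[0,0,0]],
  [0,[0,0,0],[0,0,0]],
  [0,[0,0,0],[0,0,0]],
  [0,[0,0,0],[0,0,0]],
], squeeze=60)

```text
time: 11.32
ee_pos: [0.4572, -0.0562, 0.0878]
tool_rot: [0.0, -0.147, 0.989, -0.0]
contact_force: [-4.8, -1.6, 12.4]
gripper_width: 0.0374
gripper_force: 58.8
```

```bash
python3 plan.py .4558 -.0560 .084 106.9; python3 -c "
from cell import arm;print(arm.state()['torque'])"
```

```text
t 11.3167 pos [ 0.4572 -0.0562  0.0878] heading 106.88 j [-0.12  0.23 -0.44  0.89 -0.   -0.42] F [-4.8 -1.6 12.4] w 0.037359228308808896 gf 58.75881554209627
tilt [ 9.e-04 -4.e-04 -1.e+00] shift units [0.031 0.015 0.094] turn deg -0.02 units -0.0001
[-0.15138135  0.8567976   0.12866662]
```

Request:
servo_tool([
  [0,[0,0,0],[0,0,0.007]],
  [0,[0,0,0],[0,0,0.014]],
  [0,[0,0,0],[0,0,0.014]],
  [0,[0,0,0],[0,0,0.014]],
  [0,[0,0,0],[0,0,0.014]],
  [0,[0,0,0],[0,0,0.014]],
  [0,[0,0,0],[0,0,0.014]],
  [0,[0,0,0],[0,0,0.014]],
  [0,[0,0,0],[0,0,0.014]],
  [0,[0,0,0],[0,0,0.014]],
  [0,[0,0,0],[0,0,0.014]],
  [0,[0,0,0],[0,0,0.014]],
])

```text
time: 12.32
ee_pos: [0.4572, -0.0562, 0.0878]
tool_rot: [0.0, 0.353, 0.936, -0.0]
contact_force: [-5.2, -0.9, 11.8]
gripper_width: 0.0371
gripper_force: 58.9
```

```bash
python3 plan.py .4558 -.0560 .084 106.9; python3 -c "
from cell import arm;print(arm.state()['torque'])"
```

```text
t 12.3167 pos [ 0.4572 -0.0562  0.0878] heading 48.67 j [-0.12  0.23 -0.44  0.89 -0.    0.6 ] F [-5.2 -0.9 11.8] w 0.037098829310076006 gf 58.86815142352134
tilt [ 9.e-04 -5.e-04 -1.e+00] shift units [ 0.029 -0.019  0.095] turn deg -58.23 units -0.1617
[-0.27225203  1.01036059  0.16131634]
```

Request:
servo_tool([
  [0,[0,0,0],[0,0,0.014]],
  [0,[0,0,0],[0,0,0.014]],
  [0,[0,0,0],[0,0,0.014]],
  [0,[0,0,0],[0,0,0.014]],
  [0,[0,0,0],[0,0,0.014]],
  [0,[0,0,0],[0,0,0.007]],
  [0,[0,0,0],[0,0,0.007]],
  [0,[0,0,0],[0,0,0.007]],
])

```text
time: 12.98
ee_pos: [0.4571, -0.0562, 0.0878]
tool_rot: [0.0, 0.602, 0.799, 0.0]
contact_force: [-5.3, -0.6, 11.6]
gripper_width: 0.0373
gripper_force: 58.9
```

```bash
python3 plan.py .4558 -.0560 .084 106.9; python3 -c "
from cell import arm;print(arm.state()['torque'])"
```

```text
t 12.9833 pos [ 0.4571 -0.0562  0.0878] heading 16.03 j [-0.12  0.23 -0.44  0.89 -0.    1.17] F [-5.3 -0.6 11.6] w 0.037325898135268896 gf 58.92476955894381
tilt [ 8.e-04 -5.e-04 -1.e+00] shift units [ 0.014 -0.031  0.094] turn deg -90.87 units -0.2524
[-0.16203959  1.0324751   0.13020321]
```

Request:
servo_tool([
  [0,[0,0,0],[0,0,0.007]],
  [0,[0,0,0],[0,0,0.007]],
  [0,[0,0,0],[0,0,0.007]],
  [0,[0,0,0],[0,0,0.007]],
])

```text
time: 13.32
ee_pos: [0.4571, -0.0562, 0.0878]
tool_rot: [0.0, 0.669, 0.743, 0.0]
contact_force: [-5.9, 0.2, 11.8]
gripper_width: 0.0373
gripper_force: 58.9
```

```bash
python3 plan.py .4558 -.0560 .084 106.9; python3 -c "
from cell import arm;print(arm.state()['torque'])"
```

```text
t 13.3167 pos [ 0.4571 -0.0562  0.0878] heading 5.95 j [-0.12  0.23 -0.44  0.89 -0.    1.34] F [-5.9  0.2 11.8] w 0.037312320677217896 gf 58.935257331468165
tilt [ 8.e-04 -5.e-04 -1.e+00] shift units [ 0.009 -0.033  0.095] turn deg -100.95 units -0.2804
[-0.1979968   1.08635109  0.17691232]
```

Not at the stop yet: torque z is still about 0.15 N m.

Request:
servo_tool([
  [0,[0,0,0],[0,0,0.007]],
  [0,[0,0,0],[0,0,0.007]],
  [0,[0,0,0],[0,0,0.007]],
  [0,[0,0,0],[0,0,0.007]],
])

```text
time: 13.65
ee_pos: [0.4571, -0.0562, 0.0878]
tool_rot: [0.0, 0.732, 0.681, 0.0]
contact_force: [-5.0, -1.1, 12.1]
gripper_width: 0.0374
gripper_force: 58.9
```

```bash
python3 plan.py .4558 -.0560 .084 106.9; python3 -c "
from cell import arm;print(arm.state()['torque'])"
```

```text
t 13.65 pos [ 0.4571 -0.0562  0.0878] heading -4.13 j [-0.12  0.23 -0.44  0.89 -0.    1.52] F [-5.  -1.1 12.1] w 0.03742174613420055 gf 58.94121115794405
tilt [ 8.e-04 -4.e-04 -1.e+00] shift units [ 0.003 -0.034  0.095] turn deg -111.03 units -0.3084
[-0.22009337  1.12204882  0.15889721]
```

Request:
servo_tool([
  [0,[0,0,0],[0,0,0.007]],
  [0,[0,0,0],[0,0,0.007]],
  [0,[0,0,0],[0,0,0.007]],
  [0,[0,0,0],[0,0,0.007]],
])

```text
time: 13.98
ee_pos: [0.4572, -0.0562, 0.0878]
tool_rot: [0.0, 0.789, 0.614, 0.0]
contact_force: [-4.8, -0.1, 12.4]
gripper_width: 0.0375
gripper_force: 59.0
```

```bash
python3 plan.py .4558 -.0560 .084 106.9; python3 -c "
from cell import arm;print(arm.state()['torque'])"
```

```text
t 13.9833 pos [ 0.4572 -0.0562  0.0878] heading -14.2 j [-0.12  0.23 -0.44  0.89 -0.    1.7 ] F [-4.8 -0.1 12.4] w 0.037456012296820405 gf 58.9525220124051
tilt [ 8.e-04 -5.e-04 -1.e+00] shift units [-0.003 -0.034  0.095] turn deg -121.1 units -0.3364
[-0.1334727   1.06996147  0.17418416]
```

Request:
servo_tool([
  [0,[0,0,0],[0,0,0.007]],
  [0,[0,0,0],[0,0,0.007]],
  [0,[0,0,0],[0,0,0.007]],
  [0,[0,0,0],[0,0,0.007]],
])

```text
time: 14.32
ee_pos: [0.4571, -0.0562, 0.0878]
tool_rot: [0.0, 0.84, 0.543, 0.0]
contact_force: [-4.4, -0.2, 12.2]
gripper_width: 0.0372
gripper_force: 59.0
```

```bash
python3 plan.py .4558 -.0560 .084 106.9; python3 -c "
from cell import arm;print(arm.state()['torque'])"
```

```text
t 14.3167 pos [ 0.4571 -0.0562  0.0878] heading -24.29 j [-0.12  0.23 -0.44  0.89 -0.    1.87] F [-4.4 -0.2 12.2] w 0.03717695478282448 gf 58.955538547597826
tilt [ 8.e-04 -4.e-04 -1.e+00] shift units [-0.009 -0.032  0.094] turn deg -131.19 units -0.3644
[-0.14342593  1.11425159  0.14553719]
```

Request:
servo_tool([
  [0,[0,0,0],[0,0,0.007]],
  [0,[0,0,0],[0,0,0.007]],
  [0,[0,0,0],[0,0,0.005]],
  [0,[0,0,0],[0,0,0.005]],
])

```text
time: 14.65
ee_pos: [0.4572, -0.055, 0.0878]
tool_rot: [-0.001, 0.878, 0.479, 0.001]
contact_force: [-1.9, 17.7, 13.3]
gripper_width: 0.0378
gripper_force: 71.5
```

```bash
python3 plan.py .4558 -.0560 .084 106.9; python3 -c "
from cell import arm;print(arm.state()['torque'])"
```

```text
t 14.65 pos [ 0.4572 -0.055   0.0878] heading -32.75 j [-0.12  0.23 -0.44  0.89  0.    2.02] F [-1.9 17.7 13.3] w 0.037751170005469015 gf 71.45529963076115
tilt [ 0.0011  0.0024 -1.    ] shift units [-0.042 -0.016  0.095] turn deg -139.65 units -0.3879
[3.520605   0.46937367 2.52846449]
```

The nut has hit its stop: torque jumped to 2.5 N m. Releasing and retreating straight up.

Request:
servo_tool([
  [1,[0,0,0],[0,0,0]],
  [1,[0,0,0],[0,0,0]],
  [1,[0,0,0],[0,0,0]],
  [1,[0,0,0],[0,0,0]],
  [1,[0,0,0],[0,0,0]],
  [1,[0,0,-0.3],[0,0,0]],
  [1,[0,0,-0.6],[0,0,0]],
  [1,[0,0,-0.9],[0,0,0]],
  [1,[0,0,-0.9],[0,0,0]],
  [1,[0,0,-0.7],[0,0,0]],
  [1,[0,0,-0.4],[0,0,0]],
])

```text
time: 15.57
ee_pos: [0.4578, -0.0562, 0.2423]
tool_rot: [0.001, 0.878, 0.479, 0.001]
contact_force: [1.2, -0.4, 0.9]
gripper_width: 0.0855
gripper_force: 0.0
```

```bash
python3 plan.py .53 .19 .24 -32
```

```text
t 15.5667 pos [ 0.4578 -0.0562  0.2423] heading -32.79 j [-0.12  0.13 -0.16  1.28 -0.    2.02] F [ 1.2 -0.4  0.9] w 0.08554668873035608 gf 0.0
tilt [ 3.5e-03 -5.0e-04 -1.0e+00] shift units [ 6.153 -1.816  0.06 ] turn deg -0.79 units -0.0022
```

Request:
servo_tool([
  [1,[0.4,-0.12,0],[0,0,0]],
  [1,[0.8,-0.23,0],[0,0,0]],
  [1,[0.8,-0.23,0],[0,0,0]],
  [1,[0.8,-0.23,0],[0,0,0]],
  [1,[0.8,-0.23,0],[0,0,0]],
  [1,[0.8,-0.23,0],[0,0,0]],
  [1,[0.8,-0.23,0],[0,0,0]],
  [1,[0.6,-0.2,0],[0,0,0]],
  [1,[0.3,-0.1,0],[0,0,0]],
  [1,[0,0,0],[0,0,0]],
])

```text
time: 16.4
ee_pos: [0.5288, 0.19, 0.2383]
tool_rot: [-0.0, 0.877, 0.48, -0.0]
contact_force: [-0.2, 0.1, 0.1]
gripper_width: 0.0854
gripper_force: 0.0
```

```bash
sed -i 's/crop1/crop2/' m.py; python3 m.py
```

```text
disc [ 0.54821345 -0.07258002  0.14152826]
brass [299 169  13  13 131] [305.3 175.3] [ 0.64   -0.0909] r 0.0936 ang -11.27
brass [253 201  11  11  96] [257.9 205.7] [0.5678 0.0188] r 0.0935 ang 77.9
brass [331 217  14  13 148] [337.7 222.8] [ 0.5301 -0.1656] r 0.0948 ang -101.0
brass [281 246  17  18 241] [289.2 254.1] [ 0.4571 -0.0542] r 0.093 ang 168.6
copper [286 251   9   9  61] [290.1 254.9] [ 0.4567 -0.0548] r 0.0932 ang 168.99
```

View pics/crop2.png

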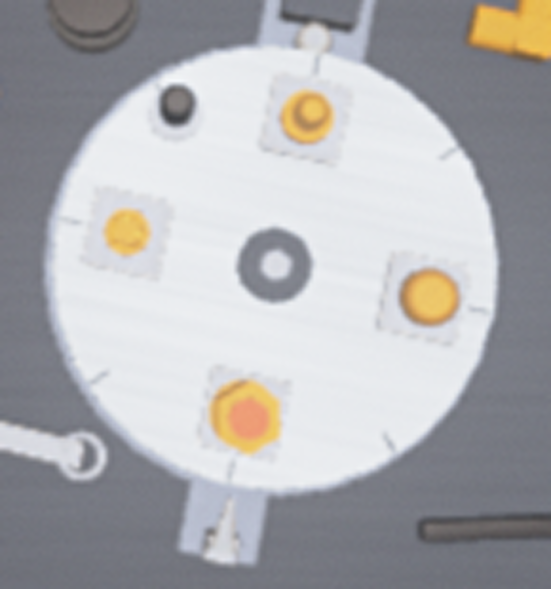

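```bash
cat > ecc.py <<'E'
from h import *
g=lambda f:cv2.GaussianBlur(cv2.imread(f,0),(0,0),2).astype(np.float32)
fr=np.mean([arm.grab_frame("top").astype(np.float32) for _ in range(6)],0).astype(np.uint8)
cv2.imwrite("pics/now.png",cv2.resize(fr[145:300,225:370,::-1],None,fx=3.8,fy=3.8,interpolation=cv2.INTER_CUBIC))
m=np.zeros(g("pics/crop1.png").shape,np.uint8); cv2.circle(m,(274,266),205,255,-1)
for a in ("crop1","crop2"):
    W=np.eye(2,3,dtype=np.float32); r,W=cv2.findTransformECC(g(f"pics/{a}.png"),g("pics/now.png"),W,cv2.MOTION_EUCLIDEAN,(3,300,1e-8),m,5)
    print(a,r,"rot deg (+cw img)",np.degrees(np.arctan2(W[1,0],W[0,0])))
E
python3 ecc.py
```

```text
crop1 0.9975947313735963 rot deg (+cw img) 0.4327394
crop2 0.9998921366169476 rot deg (+cw img) -0.005340777
```

Request:
servo_tool([
  [1,[0,0,0],[0,0,0]],
  [1,[0,0,0],[0,0,0]],
  [1,[0,0,0],[0,0,0]],
  [1,[0,0,0],[0,0,0]],
  [1,[0,0,0],[0,0,0]],
  [1,[0,0,0],[0,0,0]],
  [1,[0,0,0],[0,0,0]],
  [1,[0,0,0],[0,0,0]],
])

```text
time: 17.42
ee_pos: [0.5286, 0.1881, 0.2389]
tool_rot: [0.0, 0.878, 0.479, -0.0]
contact_force: [0.0, 0.3, -0.5]
gripper_width: 0.0857
gripper_force: 0.0
```

```bash
python3 ecc.py; python3 - <<'E'
from h import *
# mark vs pointer: dark mark pixels near rim, bright pointer cone centreline, in averaged crop
g=cv2.imread("pics/now.png",0).astype(float); c=arm.get_calibration("top")
w=lambda u,z:plane(c,(np.array(u)+.5)/3.8-.5+[225,145],z)[0]
for y in range(456,480,4):
    r=g[y,215:255]; d=np.clip(np.median(r)-r-5,0,None); print("mark",y,(215+(d*np.arange(40)).sum()/d.sum()).round(1))
for y in range(494,540,5):
    r=g[y,205:250]; d=np.clip(r-np.median(r)-8,0,None); print("cone",y,(205+(d*np.arange(45)).sum()/max(d.sum(),1)).round(1),r.max(),np.median(r))
E
```

```text
crop1 0.997604359758231 rot deg (+cw img) 0.43368134
crop2 0.9998892005431056 rot deg (+cw img) -0.0034430956
mark 456 252.4
mark 460 233.2
mark 464 231.8
mark 468 231.0
mark 472 229.9
mark 476 229.1
cone 494 205.0 192.0 188.0
cone 499 233.0 199.0 189.0
cone 504 230.4 212.0 189.0
cone 509 229.9 208.0 189.0
cone 514 228.7 208.0 189.0
cone 519 227.1 212.0 190.0
cone 524 225.1 215.0 190.0
cone 529 224.8 215.0 190.0
cone 534 224.1 215.0 185.0
cone 539 223.2 213.0 192.0
```

The table now rests about 0.4° further clockwise than before tightening, roughly 1° clockwise of the pointer line. It's stuck within detent friction, so I'll nudge it back at the handle and centre it properly.

```bash
python3 plan.py .6462 -.011 .2 -57
```

```text
t 17.7167 pos [0.5286 0.1881 0.2389] heading -32.79 j [ 0.34  0.34  0.1   1.33 -0.    2.48] F [-0.4 -0.7 -0.3] w 0.08525541309328195 gf 0.0
tilt [ 0. -0. -1.] shift units [-2.591  5.167  0.973] turn deg 24.21 units 0.0672
```

Request:
servo_tool([
  [1,[-0.2,0.4,0],[0,0,0]],
  [1,[-0.4,0.8,0],[0,0,0]],
  [1,[-0.4,0.8,0],[0,0,0]],
  [1,[-0.4,0.8,0],[0,0,0]],
  [1,[-0.4,0.8,0],[0,0,0]],
  [1,[-0.4,0.8,0],[0,0,0]],
  [1,[-0.39,0.77,0],[0,0,0]],
  [1,[0,0,0.1],[0,0,0.0168]],
  [1,[0,0,0.3],[0,0,0.0168]],
  [1,[0,0,0.3],[0,0,0.0168]],
  [1,[0,0,0.27],[0,0,0.0168]],
  [1,[0,0,0],[0,0,0]],
])

```text
time: 18.72
ee_pos: [0.6454, -0.0111, 0.1979]
tool_rot: [-0.0, 0.96, 0.282, -0.002]
contact_force: [-0.5, -0.5, 0.0]
gripper_width: 0.0854
gripper_force: 0.0
```

```bash
python3 plan.py .6462 -.011 .087 -57
```

```text
t 18.7167 pos [ 0.6454 -0.0111  0.1979] heading -57.3 j [-0.02  0.54  0.3   1.33  0.    2.55] F [-0.5 -0.5  0. ] w 0.08535883410836499 gf 0.0
tilt [-3.2e-03  1.0e-04 -1.0e+00] shift units [0.025 0.013 2.771] turn deg -0.3 units -0.0008
```

Request:
servo_tool([
  [1,[0,0,0.4],[0,0,0]],
  [1,[0.01,0.01,0.7],[0,0,0]],
  [1,[0.01,0,0.7],[0,0,0]],
  [1,[0,0,0.6],[0,0,0]],
  [1,[0,0,0.37],[0,0,0]],
  [0,[0,0,0],[0,0,0]],
  [0,[0,0,0],[0,0,0]],
  [0,[0,0,0],[0,0,0]],
  [0,[0,0,0],[0,0,0]],
  [0,[0,0,0],[0,0,0]],
  [0,[0,0,0],[0,0,0]],
  [0,[0,0,0],[0,0,0]],
], squeeze=30)

```text
time: 19.72
ee_pos: [0.6477, -0.0105, 0.0907]
tool_rot: [-0.0, 0.959, 0.284, 0.001]
contact_force: [-2.2, 4.5, 8.6]
gripper_width: 0.0214
gripper_force: 29.2
```

```bash
python3 plan.py .6462 -.011 .087 -57
```

```text
t 19.7167 pos [ 0.6477 -0.0105  0.0907] heading -56.95 j [-0.02  0.59  0.1   1.08  0.    2.55] F [-2.2  4.5  8.6] w 0.021440067806968235 gf 29.194701756932773
tilt [ 1.7e-03  8.0e-04 -1.0e+00] shift units [-0.038 -0.011  0.093] turn deg 0.05 units 0.0001
```

Request:
servo_tool([
  [0,[0,-0.03,0],[0,0,-0.0017]],
  [0,[0,0,0],[0,0,0]],
  [0,[0,0,0],[0,0,0]],
])

```text
time: 19.97
ee_pos: [0.6471, -0.0096, 0.0907]
tool_rot: [-0.0, 0.957, 0.29, 0.001]
contact_force: [-3.4, 2.8, 7.9]
gripper_width: 0.0214
gripper_force: 29.3
```

Request:
servo_tool([
  [0,[0,-0.03,0],[0,0,-0.0017]],
  [0,[0,0,0],[0,0,0]],
  [0,[0,0,0],[0,0,0]],
])

```text
time: 20.22
ee_pos: [0.6464, -0.0086, 0.0907]
tool_rot: [-0.0, 0.956, 0.295, 0.001]
contact_force: [-2.1, 3.2, 7.2]
gripper_width: 0.021
gripper_force: 29.4
```

Request:
servo_tool([
  [0,[0,-0.03,0],[0,0,-0.0017]],
  [0,[0,0,0],[0,0,0]],
  [0,[0,0,0],[0,0,0]],
])

```text
time: 20.47
ee_pos: [0.6459, -0.0078, 0.0907]
tool_rot: [0.0, 0.954, 0.3, 0.001]
contact_force: [-1.9, 1.8, 7.0]
gripper_width: 0.021
gripper_force: 29.3
```

```bash
python3 plan.py .6462 -.011 .087 -57
```

```text
t 20.4667 pos [ 0.6459 -0.0078  0.0907] heading -55.12 j [-0.01  0.58  0.09  1.08  0.    2.52] F [-1.9  1.8  7. ] w 0.021022728695276105 gf 29.34225142991636
tilt [ 2.e-03  3.e-04 -1.e+00] shift units [-0.04   0.071  0.093] turn deg 1.88 units 0.0052
```

Request:
servo_tool([
  [0,[0,-0.03,0],[0,0,-0.0017]],
  [0,[0,0,0],[0,0,0]],
  [0,[0,0,0],[0,0,0]],
])

```text
time: 20.72
ee_pos: [0.6455, -0.0073, 0.0907]
tool_rot: [0.001, 0.953, 0.305, 0.001]
contact_force: [1.7, -2.9, 7.3]
gripper_width: 0.0211
gripper_force: 29.5
```

```bash
cat > cap.py <<'E'
from h import *
fr=np.mean([arm.grab_frame("top").astype(np.float32) for _ in range(4)],0).astype(np.uint8)
g=lambda im:cv2.GaussianBlur(im,(0,0),2).astype(np.float32)
n=cv2.cvtColor(cv2.resize(fr[145:300,225:370,::-1],None,fx=3.8,fy=3.8,interpolation=cv2.INTER_CUBIC),6)
s=arm.state(); t=s["contact_force"]@[-.545,.839,0]
b=(slice(235,345),slice(380,488))
for a in ("crop1","crop2"):
    r=cv2.imread(f"pics/{a}.png",0); sh,_=cv2.phaseCorrelate(g(r)[b],g(n)[b],cv2.createHanningWindow((108,110),5))
    d=np.array(sh); tv=np.array([-31,156])/159 # cw tangent at cap
    print(a,"cap moved",d.round(2),"cw deg",np.degrees(d@tv/159).round(2),"Ft ccw",t.round(1))
E
python3 cap.py
```

```text
crop1 cap moved [-0.1  -4.55] cw deg -1.6 Ft ccw -2.7
crop2 cap moved [ 0.32 -6.16] cw deg -2.2 Ft ccw -2.7
```

Request:
servo_tool([
  [1,[0,0,0],[0,0,0]],
  [1,[0,0,0],[0,0,0]],
  [1,[0,0,0],[0,0,0]],
  [1,[0,0,0],[0,0,0]],
  [1,[0,0,0],[0,0,0]],
  [1,[0,0,0],[0,0,0]],
  [1,[0,0,0],[0,0,0]],
])

```text
time: 21.5
ee_pos: [0.6445, -0.0069, 0.0893]
tool_rot: [-0.0, 0.952, 0.305, -0.0]
contact_force: [1.1, 0.1, 0.3]
gripper_width: 0.0853
gripper_force: 0.0
```

```bash
python3 cap.py
```

```text
crop1 cap moved [-0.04 -1.71] cw deg -0.6 Ft ccw -0.4
crop2 cap moved [-0.03 -1.65] cw deg -0.58 Ft ccw -0.4
```

Request:
servo_tool([
  [1,[0,0,-0.3],[0,0,0]],
  [1,[0,0,-0.6],[0,0,0]],
  [1,[0,0,-0.8],[0,0,0]],
  [1,[0,0,-0.8],[0,0,0]],
  [1,[0,0,-0.6],[0,0,0]],
  [1,[0,0,-0.4],[0,0,0]],
  [1,[0,0,0],[0,0,0]],
])

```text
time: 22.28
ee_pos: [0.6458, -0.007, 0.2332]
tool_rot: [0.001, 0.952, 0.305, 0.003]
contact_force: [-0.0, 0.7, -0.2]
gripper_width: 0.0854
gripper_force: 0.0
```

```bash
python3 plan.py .53 .19 .24 -56
```

```text
t 22.2833 pos [ 0.6458 -0.007   0.2332] heading -54.54 j [-0.01  0.53  0.37  1.41 -0.    2.51] F [-0.   0.7 -0.2] w 0.08537561735406292 gf 0.0
tilt [ 5.4e-03 -1.0e-04 -1.0e+00] shift units [ 0.499 -5.691 -0.185] turn deg 1.46 units 0.0041
```

Request:
servo_tool([
  [1,[0.03,-0.4,0],[0,0,0]],
  [1,[0.07,-0.8,0],[0,0,0]],
  [1,[0.07,-0.8,0],[0,0,0]],
  [1,[0.07,-0.8,0],[0,0,0]],
  [1,[0.07,-0.8,0],[0,0,0]],
  [1,[0.07,-0.8,0],[0,0,0]],
  [1,[0.07,-0.8,0],[0,0,0]],
  [1,[0.05,-0.5,0],[0,0,0]],
  [1,[0,0,0],[0,0,0]],
])

```text
time: 23.03
ee_pos: [0.5265, 0.1933, 0.2288]
tool_rot: [-0.0, 0.952, 0.306, -0.0]
contact_force: [-0.5, 0.6, -0.4]
gripper_width: 0.0856
gripper_force: 0.0
```

```bash
python3 ecc.py; sed -i 's/crop2/crop3/' m.py; python3 m.py
```

```text
crop1 0.9971361214215524 rot deg (+cw img) -1.0089277
crop2 0.9979459979960755 rot deg (+cw img) -1.4757164
disc [ 0.54814177 -0.07265188  0.14163671]
brass [298 169  13  13 131] [304.2 175.1] [ 0.6403 -0.0884] r 0.0935 ang -9.72
brass [253 202  11  11  95] [257.8 206.8] [0.5652 0.0191] r 0.0933 ang 79.46
brass [331 215  14  14 150] [337.7 221.8] [ 0.5325 -0.1657] r 0.0944 ang -99.55
brass [282 246  17  18 243] [290.2 254.2] [ 0.4567 -0.0565] r 0.0928 ang 169.98
copper [287 251   9   9  63] [291.2 255. ] [ 0.4565 -0.0572] r 0.093 ang 170.46
```

View pics/now.png

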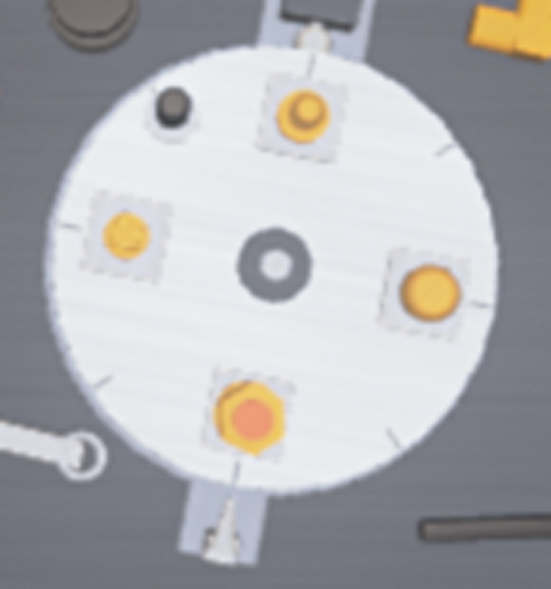

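The last view shows the union's mark at px (236,472) pointing at the pointer tip (231,497). The table measures within about 0.3° of the click, and the loose things in view haven't moved. Handing in.

```bash
python3 -c "
from cell import arm;print(arm.finish_job())"
```

```text
the job is handed in; nothing more can be done
None
```

The job is handed in, with no verdict reported: the union is at the pointer, about 0.3° off the click by the camera, which is as fine as I could measure. The nut was turned clockwise about 139° in one grip until torque jumped to 2.5 N m at the stop. After that I nudged the table back about 1.5° at the handle, and the loose things in the last view hadn't moved.

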